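Book a bearing in through the sprung flaps of the receiving dock

TASK

Lay the ball bearing flat on the open apron of the blue receiving dock and let go of it, then push it from behind through the two orange sprung flaps and along the channel until it is fully home against the aluminium stop. Press it home for a moment with about 12 N, never more than 25 N, then take the fingers out so that both flaps swing shut behind it and the bearing stays against the stop. Do not disturb the roll of white tape, the paste pot or the glue bottle.

Things in the scene. Friction and masses are not known exactly. Their poses are not given: they have to be found in the camera images.
- dock: Blue receiving dock fixed to the bench. Origin: on the bench below the middle of the gate line, where the flaps stand when shut. Its x axis is the direction in which the bearing is pushed, y left, z up. Grey deck: x -130 to 183 mm, 132 mm wide, top 8 mm above the bench. Funnel walls, 34 mm high, slick, from x = -50 to -3 mm, narrow from 90 to 70 mm. The only way in is through the flaps.
- apron_mid (a point): Middle of the open apron, on the deck's top, 85 mm in front of the gate (dock x = -85 mm). The apron, from x = -130 to -50 mm, has no walls: there is room to lay the bearing down and let go.
- channel_mouth (a point): On the deck's top at the middle of the channel's mouth (dock x = 61 mm). The channel is 71 mm wide with lead-ins; its walls carry overhanging lips (33 to 37 mm above the bench) that leave a 50 mm wide slot, open upward, along the middle for closed fingers. In it an aluminium stop is clamped, face somewhere between dock x = 122 and 146 mm, not measured: find it by feel. It does not give.
- bearing_mid (a point): Steel ball bearing with an orange seal ring, 62 mm outside diameter, 16 mm high, 0.14 to 0.28 kg, lying flat loose on the bench. The point is its centre, half-way up (8 mm above what it lies on). Against the stop its centre is 31 mm short of the stop's face.
- flap_left (a joint): Opening angle of the left (+y) orange flap, rad: 0 shut; swings into the dock (+x) to at most 1.5. Each flap is 44 mm long from its upright hinge (dock x = 0, y = +46 or -46 mm), 12 to 37 mm above the bench. A damped spring shuts it in about a second once nothing is in its way; opening both takes about 2 to 5 N, and they nudge the bearing on once it is past.
- flap_right (a joint): Opening angle of the right (-y) orange flap, rad: 0 shut, grows as it swings into the dock.
- feeler (a joint): How far the small red feeler in the stop's face (stop: 42 mm wide, 33 mm high, black clamp knob on top to 50 mm) is pushed in, m: 0 free (6 mm proud of the face), 0.006 flush, with the bearing fully against the stop. Its spring is very weak (under 0.2 N).
- tape_mid (a point): Middle of the roll of white tape, 75 mm across and 20 mm high: a bystander, not to be disturbed.
- pot_mid (a point): Middle of the small cream paste pot, 57 mm across and 48 mm high: a bystander, not to be disturbed.
- glue_mid (a point): A point half-way up the small white glue bottle, 39 mm across and 100 mm high: a bystander, not to be disturbed.
Not all that is in view belongs to the job. Leave any pink look-alike of the part that bears bearing_mid alone.

How it is judged:
By the outcome, as a careful person would: the job done as asked, in the order asked, and still so for the second after the job is handed in, with the robot touching nothing.
It also fails if it takes over 72 s, if anything falls off the work surface, if the arm or the gripper's body presses on something with over 40 N, if the wrist force passes 120 N, or if a joint passes its speed limit or range.

ROBOT

A 6-joint arm with a two-finger parallel gripper is mounted at the origin on a cart in front of the work surface, level with it; the furniture and walls round the work are solid. World frame = base frame: x ahead of the robot, y to its left, z up, the work surface at z = 0. Lengths are in mm, angles in degrees, forces in N, time in s.
With the tool pointing down it reaches from about 275 to 875 mm from the base axis. Payload 12.5 kg.
Tool frame: the origin (TCP) lies between the finger pads; the fingertips stand 8 mm ahead of it and the grasp point (between the pads) lies 11 mm behind it; z points along the fingers, y is the line along which they close (so a half turn about z gives the same grasp; the last joint's range is limited). The gripper opens to 85 mm and grips with 20 to 120 N. Pads are 22 mm wide; open, the fingers measure 114 mm over their backs; the gripper's body (76 mm by 85 mm) begins 54 mm behind the grasp point. The pads swing forward as they close: fully open they stand 13 mm farther back than shut.
Start: joints at [68.205, 20.094, 94.641, -0, 65.266, -4.847], TCP at [160.296, 526.108, 206.49] pointing down, gripper open.
Joint ranges: [-157.81, 157.81], [-45, 120.19], [0.68, 151.7], [-89.99, 269.99], [4.06, 180], [-164.3, 164.3]. Speed limits (degrees/s): [127.2, 127.2, 159.86, 180, 180, 180].

INTERFACE

Orientations are given as a 3x3 rotation matrix whose columns are the frame's x, y, z axes.
In Python, from bench import sense, grab_frame, camera_model, close_job, boxes_of, trace, place_of gives the robot as it stands.
- The arm moves only by the tool servo_tool, never from a script. Its argument "increments" is one flat list of numbers, 4 for each row, row after row: the shift along the tool's x, y, z in units of 25 mm (1.0 is 25 mm), then the turn about the tool's z in rad. A call has 1 to 10 rows; each row is the pose to reach, as a shift and turn from the pose commanded when the call began, along the tool's axes at that moment; what a row does not reach only later rows make up. A row lasts 1/10 s, in which the tool goes at most 50 mm and 8.59 degrees, less where a joint would pass 70% of its speed; a pose out of reach is approached as far as the arm can. A call with a gripper value outside its range is refused whole. "hand" is the finger opening in mm, from 0 to 85.4, set as the call begins (left out, the last holds). The fingers move at their own pace and stop on an object; "squeeze" is the grip in N (left out, the last holds). Time passes only in rows, so rows that repeat a pose let the fingers close. It gives the time, the measured TCP pose, the force, the opening and the grip force at its end, in the units of the state.
- sense(): the state, without advancing time (a new reading comes with each control period).
- grab_frame(name): name is "scene" or "top" or "wrist"; returns the picture (400x640x3 uint8, blue, green, red); there is no depth.
- camera_model(name): a dict with "fx", "fy", "cx", "cy" (pixels), "world_to_cam" (4x4, takes a point from world to camera coordinates); the wrist camera has in their place "mount" (4x4, takes a point from camera to tool coordinates, whose origin is the TCP and whose axes are the flange's). Camera axes: x right, y up, looking along -z (the intrinsics and any distortion apply to the point x, -y, -z); pixel columns grow to the right and rows downward; lengths in mm; the calibration is good to about 2 mm. A picture is of the moment at which its call begins: read the wrist's pose just before it. camera_model takes no time and is no camera call.
- close_job(): hands the job in; it is judged then, once.
Trained networks look in the newest picture that a camera, given by its name, has taken for a name from the list of things; names that differ only in an ending like _2 or _b are one class to them, and where a whole thing is asked for, a point or a joint stands for the part that bears it (a point fixed in the world has none). Each returns a list of dicts, best first, with "confidence" (0 to 1); they miss things now and then, are a little off and sometimes report something else, mostly with a low value. They report only what shows in the picture. A call takes as long as a camera call. They do not tell look-alikes from the thing itself.
- boxes_of(camera, thing): "point" ([column, row] in pixels, amid what is visible of it).
- trace(camera, thing): "pixels" (400x640 bool, what is visible of it) and "point" ([column, row] in pixels, amid what is visible of it).
- place_of(camera, thing): "point" ([column, row] in pixels: a listed point, or the origin of a listed thing).
The state is a dict: "time_s": time; "joint_positions": joint angles; "qvel": joint speeds; "joint_torque": joint torques, N m; "ee_pos": TCP position; "eef_rot": TCP orientation; "contact_force": force on the tool from outside, world axes, zero at the start; "moment": the same for the moment, N m; "width": opening from 0.0 (shut) to 1.0 (fully open); "finger_force": force on a finger pad.
Only numpy, scipy, OpenCV 4.12 (cv2) and the standard library are available. Lean on these libraries where they do the work, as an engineer would, in place of code of your own. Each camera call takes 0.05 s, during which the arm holds its last target. There are 200 camera calls.

## Working session

There is one attempt and no reset: what is moved stays moved. The work goes in short steps, Python scripts to look and compute and a tool call to move; the robot and the scene stay as the last step left them, time stands still between calls to the robot, and variables do not carry over. Pictures are saved under pics/ and viewed, at most 10 in all, crops included, and the job is handed in when it is done.

Besides the shell and the picture viewer there is one more tool, called after "Emit:" as name(argument=value, ...), one argument or row to a line, values as JSON. servo_tool: Moves the arm, as the interface text tells. Its arguments: {"type":"object","properties":{"increments":{"type":"array","items":{"type":"number"}},"hand":{"type":"number"},"squeeze":{"type":"number"}},"required":["increments"]}

```bash
mkdir -p pics
cat > h.py <<'E'
import numpy as np, cv2
from bench import *
def ray(cam,p,st=None):
    m=camera_model(cam)
    if cam=="wrist":
        st=st or sense(); T=np.eye(4);T[:3,:3]=np.array(st["eef_rot"]).reshape(3,3);T[:3,3]=st["ee_pos"]
        C=T@np.array(m["mount"])
    else: C=np.linalg.inv(np.array(m["world_to_cam"]))
    d=C[:3,:3]@np.array([(p[0]-m["cx"])/m["fx"],-(p[1]-m["cy"])/m["fy"],-1])
    return C[:3,3],d
def at(cam,p,z,st=None):
    o,d=ray(cam,p,st); return (o+d*(z-o[2])/d[2])[:2].round(1)
E
python3 - <<'E'
from h import *
s=sense();print(s)
print({k:v for k,v in camera_model("top").items() if k!='world_to_cam'},camera_model("wrist"))
for c in ["scene","top"]:
    cv2.imwrite(f"pics/{c}0.png",grab_frame(c))
    for n,z in [("dock",0),("apron_mid",8),("channel_mouth",8),("bearing_mid",8),("tape_mid",10),("pot_mid",24),("glue_mid",50)]:
        print(c,n,[(np.round(r["point"]),round(r["confidence"],2),at(c,r["point"],z)) for r in place_of(c,n)[:3]])
E
```

```text
{'time_s': 0.0, 'joint_positions': array([ 6.82076055e+01,  2.01243250e+01,  9.46782109e+01,  1.58197688e-03,
        6.52661324e+01, -4.84487137e+00]), 'qvel': array([-0.06818873,  0.01854992, -0.0918877 ,  0.0003242 ,  0.01924329,
       -0.00083744]), 'joint_torque': array([-9.88751999e-04, -5.06094110e+01, -2.91411710e+01, -1.92083589e-04,
        4.37912444e-03,  2.72730455e-05]), 'ee_pos': array([160.13067755, 525.78335284, 205.95019861]), 'eef_rot': array([[-9.56568735e-01,  2.91506494e-01, -4.68217924e-04],
       [ 2.91506843e-01,  9.56568107e-01, -1.10352871e-03],
       [ 1.26196548e-04, -1.19208979e-03, -9.99999281e-01]]), 'contact_force': array([ 0.21984025, -0.30878042, -0.17880622]), 'moment': array([0.00902181, 0.04715668, 0.0393194 ]), 'finger_force': 0.0, 'width': 1.0012938850907767}
{'fx': 416.4794567888003, 'fy': 416.4794567888003, 'cx': 313.4140427010552, 'cy': 202.13531293922975} {'fx': 329.42562841365816, 'fy': 329.42562841365816, 'cx': 316.2673845546875, 'cy': 195.46294332850772, 'mount': array([[ 2.74093114e-04,  9.63289417e-01,  2.68464941e-01,
         6.67
[... 685 characters left out ...]
])), (array([304., 230.]), 0.51, array([507.2,  11.3]))]
scene glue_mid [(array([236., 155.]), 0.56, array([644. , 342.2]))]
top dock [(array([316., 199.]), 0.9, array([589.7,   9.2])), (array([418., 224.]), 0.29, array([ 512.9, -309.8]))]
top apron_mid [(array([315., 224.]), 0.77, array([511.7,  11.7]))]
top channel_mouth [(array([320., 178.]), 0.55, array([652.7,  -2.8]))]
top bearing_mid [(array([391., 199.]), 0.79, array([ 589.6, -223.3])), (array([416., 226.]), 0.7, array([ 506.1, -301.4]))]
top tape_mid [(array([206., 245.]), 0.79, array([442.5, 343.6]))]
top pot_mid [(array([401., 163.]), 0.82, array([ 702.4, -253. ]))]
top glue_mid [(array([205., 178.]), 0.55, array([641.1, 343.6]))]
```

View pics/top0.png

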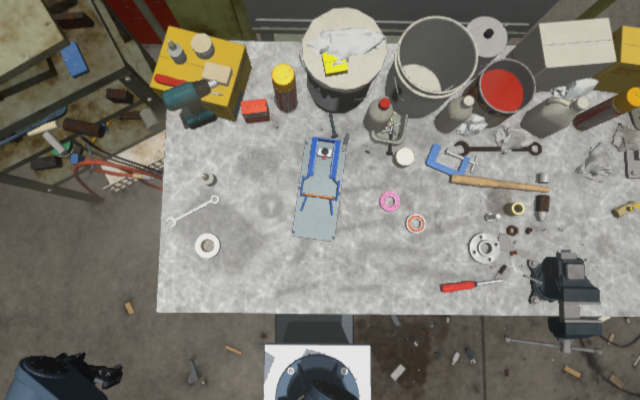

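View pics/scene0.png

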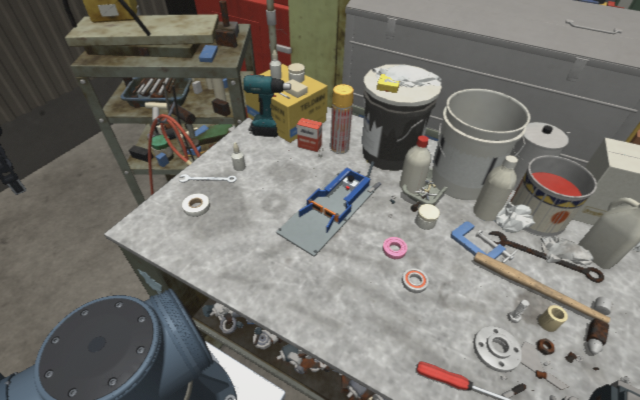

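The top view shows the pink look-alike at (390,201) and the real bearing (orange ring) at (416,224). The dock gate is at (317,196), and its axis is yawed about -6°. I'm moving above the bearing.

Emit:
servo_tool(
  increments=[-11.4, -13.8, 0.4, -0.19, -11.4, -13.8, 0.4, -0.19, -11.4, -13.8, 0.4, -0.19, -11.4, -13.8, 0.4, -0.19, -11.4, -13.8, 0.4, -0.19, -11.4, -13.8, 0.4, -0.19, -11.4, -13.8, 0.4, -0.19, -11.4, -13.8, 0.4, -0.19, -11.4, -13.8, 0.4, -0.19, -11.4, -13.8, 0.4, -0.19],
  hand=85,
  squeeze=40,
)

```text
time_s: 1.8
ee_pos: [334.1, 108.7, 196.7]
eef_rot: [[-0.994, 0.113, 0.001], [0.113, 0.994, -0.001], [-0.001, -0.001, -1.0]]
contact_force: [-0.1, 0.7, -0.0]
width: 0.994
finger_force: 0.0
```

Emit:
servo_tool(
  increments=[-8.66, -15.6, 1.85, 0, -8.66, -15.6, 1.85, 0, -8.66, -15.6, 1.85, 0, -8.66, -15.6, 1.85, 0, -8.66, -15.6, 1.85, 0, -8.66, -15.6, 1.85, 0, -8.66, -15.6, 1.85, 0, -8.66, -15.6, 1.85, 0, -8.66, -15.6, 1.85, 0, -8.66, -15.6, 1.85, 0],
)

```text
time_s: 2.8
ee_pos: [507.8, -301.2, 149.0]
eef_rot: [[-0.994, 0.108, 0.0], [0.108, 0.994, -0.001], [-0.0, -0.001, -1.0]]
contact_force: [0.4, 0.4, -0.2]
width: 0.997
finger_force: 0.0
```

Run:
```python
from h import *
s=sense();print(s["ee_pos"],s["contact_force"])
f=grab_frame("wrist");cv2.imwrite("pics/w1.png",f)
for r in place_of("wrist","bearing_mid"): print(r["point"],r["confidence"],at("wrist",r["point"],8,s))
for r in trace("wrist","bearing_mid"):
    c,_=cv2.findContours(r["pixels"].astype(np.uint8),0,1);c=max(c,key=cv2.contourArea)
    P=np.array([at("wrist",p[0],16,s) for p in c],np.float32); print(r["confidence"],cv2.minEnclosingCircle(P))
```

```text
[ 507.82765031 -301.2010265   148.99405198] [ 0.41730376  0.41898031 -0.19073215]
[319.6, 186.9] 0.71 [ 519. -299.]
[404.4, 242.7] 0.64 [ 586.2 -219.7]
[618.8, 230.0] 0.26 [595.6  -5.6]
0.93 ((584.6987915039062, -221.0391845703125), 33.61237716674805)
0.58 ((517.9231567382812, -298.428955078125), 31.844919204711914)
```

View pics/w1.png

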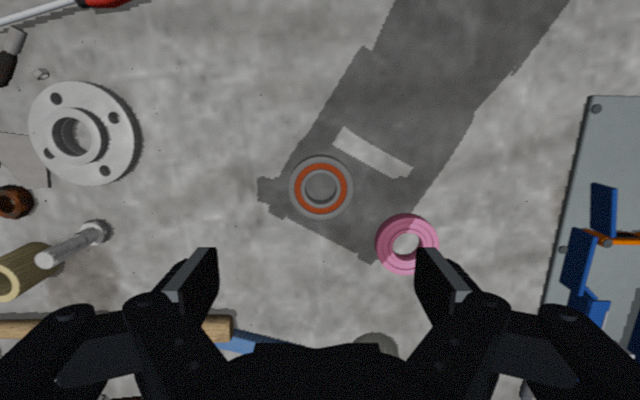

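The picture shows the real bearing at (321,187) and pink at (406,244). The bearing centre is about (517,-299). I'll descend and grip.

Emit:
servo_tool(
  increments=[-0.36, 0.13, 1.5, 0, -0.36, 0.13, 3.0, 0, -0.36, 0.13, 4.2, 0, -0.36, 0.13, 5.0, 0, -0.36, 0.13, 5.4, 0, -0.36, 0.13, 5.6, 0, -0.36, 0.13, 5.66, 0, -0.36, 0.13, 5.66, 0],
)

```text
time_s: 3.75
ee_pos: [516.2, -295.4, 9.7]
eef_rot: [[-0.994, 0.105, 0.001], [0.105, 0.994, -0.001], [-0.001, -0.001, -1.0]]
contact_force: [1.0, 0.2, 0.1]
width: 0.996
finger_force: 0.0
```

Emit:
servo_tool(
  increments=[0, 0, 0, 0, 0, 0, 0, 0, 0, 0, 0, 0, 0, 0, 0, 0, 0, 0, 0, 0, 0, 0, 0, 0],
  hand=50,
  squeeze=40,
)

```text
time_s: 4.35
ee_pos: [515.7, -295.4, 8.8]
eef_rot: [[-0.994, 0.106, -0.0], [0.106, 0.994, -0.0], [0.0, -0.0, -1.0]]
contact_force: [-0.6, 0.7, -0.1]
width: 0.587
finger_force: 0.0
```

Run:
```python
from h import *
s=sense()
f=grab_frame("wrist");cv2.imwrite("pics/w2.png",f)
for r in place_of("wrist","bearing_mid"): print(r["point"],r["confidence"],at("wrist",r["point"],8,s))
f=grab_frame("top")
for r in place_of("top","bearing_mid"): print(r["point"],r["confidence"],at("top",r["point"],8,s))
```

```text
[391.5, 202.6] 0.76 [ 579.3 -226. ]
```

View pics/w2.png

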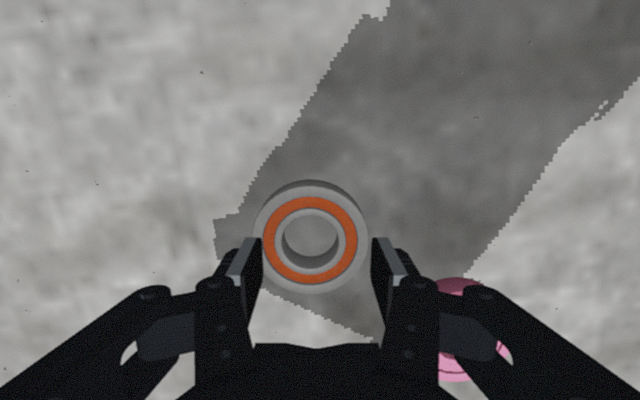

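Run:
```python
from h import *
s=sense()
for p in [(310,240),(310,295),(310,180),(255,240),(368,240)]: print(p,at("wrist",p,16,s))
# pixel of tcp & tips
m=camera_model("wrist");M=np.linalg.inv(np.array(m["mount"]))
for q in [(0,0,0),(0,25,-5),(11,25,0),(-11,25,0)]:
    c=M@np.array([*q,1]);print(q,m["cx"]+m["fx"]*c[0]/-c[2],m["cy"]-m["fy"]*c[1]/-c[2])
print([ (r["point"],r["confidence"]) for r in trace("wrist","bearing_mid")])
```

```text
(310, 240) [ 517.8 -298.7]
(310, 295) [ 550.3 -302.3]
(310, 180) [ 485.6 -295.2]
(255, 240) [ 514.7 -327.5]
(368, 240) [ 521.  -268.4]
(0, 0, 0) 315.9086067409727 230.59210770801235
(0, 25, -5) 363.01873494726124 234.10011823690928
(11, 25, 0) 362.5300578211756 211.42873562521962
(-11, 25, 0) 361.02217316677843 249.15389985421547
[([452.0, 355.1], 0.8), ([315.7, 255.0], 0.76)]
```

The grip closed above the bearing because the open pads stand farther back than expected. I'll reopen, lower gently and retry.

Emit:
servo_tool(
  increments=[-0.05, -0.12, 0, 0, -0.05, -0.12, 0, 0, -0.05, -0.12, 0, 0, -0.05, -0.12, 0, 0, -0.05, -0.12, 0.1, 0, -0.05, -0.12, 0.2, 0, -0.05, -0.12, 0.28, 0, -0.05, -0.12, 0.28, 0],
  hand=85,
)

```text
time_s: 5.4
ee_pos: [516.5, -298.3, 1.3]
eef_rot: [[-0.994, 0.106, -0.001], [0.106, 0.994, 0.0], [0.001, 0.0, -1.0]]
contact_force: [-0.0, 0.1, 0.2]
width: 0.996
finger_force: 0.0
```

Emit:
servo_tool(
  increments=[0, 0, 0, 0, 0, 0, 0, 0, 0, 0, 0, 0, 0, 0, 0, 0, 0, 0, 0, 0, 0, 0, 0, 0],
  hand=55,
  squeeze=40,
)

```text
time_s: 6.0
ee_pos: [516.7, -298.5, 1.8]
eef_rot: [[-0.994, 0.106, 0.0], [0.106, 0.994, -0.0], [-0.0, -0.0, -1.0]]
contact_force: [-0.2, -0.5, 0.3]
width: 0.645
finger_force: 0.0
```

Emit:
servo_tool(
  increments=[0, 0, 0.05, 0, 0, 0, 0.1, 0, 0, 0, 0.15, 0, 0, 0, 0.15, 0],
)

```text
time_s: 6.4
ee_pos: [516.6, -298.4, -2.3]
eef_rot: [[-0.994, 0.106, -0.0], [0.106, 0.994, 0.0], [0.0, 0.0, -1.0]]
contact_force: [-0.0, 0.3, -0.2]
width: 0.644
finger_force: 0.0
```

Run:
```python
from h import *
s=sense();print(s["ee_pos"],s["contact_force"],s["width"])
cv2.imwrite("pics/w3.png",grab_frame("wrist")[150:400])
```

```text
[ 516.56091352 -298.41717338   -2.25396285] [-0.00654582  0.28915159 -0.18851175] 0.6442132373811446
```

View pics/w3.png

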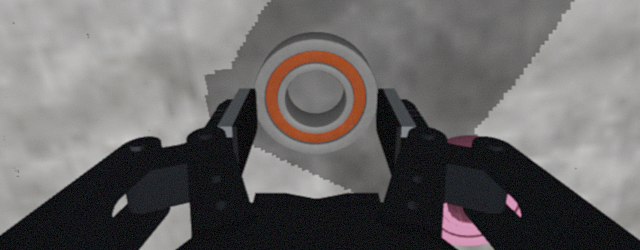

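The bearing is at (317,242) between the pads, but the tips look higher than its top. I'll open and keep descending while watching the force.

Emit:
servo_tool(
  increments=[0, 0, 0, 0, 0, 0, 0, 0, 0, 0, 0, 0, 0, 0, 0, 0, 0, 0, 0.04, 0, 0, 0, 0.08, 0, 0, 0, 0.12, 0, 0, 0, 0.16, 0, 0, 0, 0.2, 0, 0, 0, 0.2, 0],
  hand=85,
)

```text
time_s: 7.45
ee_pos: [516.6, -298.5, -7.2]
eef_rot: [[-0.994, 0.106, -0.0], [0.106, 0.994, 0.0], [0.0, 0.0, -1.0]]
contact_force: [0.1, 0.2, -0.2]
width: 1.0
finger_force: 0.0
```

Emit:
servo_tool(
  increments=[0, 0, 0, 0, 0, 0, 0, 0, 0, 0, 0, 0, 0, 0, 0, 0, 0, 0, 0, 0],
  hand=56,
)

```text
time_s: 7.95
ee_pos: [516.7, -298.5, -7.0]
eef_rot: [[-0.994, 0.106, 0.0], [0.106, 0.994, -0.0], [-0.0, -0.0, -1.0]]
contact_force: [-0.1, -0.9, -0.2]
width: 0.659
finger_force: 0.0
```

Emit:
servo_tool(
  increments=[0, 0, 0.03, 0, 0, 0, 0.06, 0, 0, 0, 0.09, 0, 0, 0, 0.12, 0, 0, 0, 0.15, 0, 0, 0, 0.18, 0, 0, 0, 0.21, 0, 0, 0, 0.21, 0],
)

```text
time_s: 8.75
ee_pos: [516.6, -298.4, -12.4]
eef_rot: [[-0.994, 0.106, -0.0], [0.106, 0.994, 0.0], [0.0, 0.0, -1.0]]
contact_force: [-0.2, 0.1, 0.3]
width: 0.656
finger_force: 0.0
```

Emit:
servo_tool(
  increments=[0, 0, 0, 0, 0, 0, 0, 0, 0, 0, 0, 0, 0, 0, 0, 0, 0, 0, 0.06, 0, 0, 0, 0.12, 0, 0, 0, 0.18, 0, 0, 0, 0.24, 0, 0, 0, 0.28, 0, 0, 0, 0.28, 0],
  hand=85,
)

```text
time_s: 9.75
ee_pos: [516.6, -298.4, -19.4]
eef_rot: [[-0.994, 0.106, -0.0], [0.106, 0.994, 0.0], [0.0, 0.0, -1.0]]
contact_force: [-0.1, 0.2, -0.4]
width: 0.994
finger_force: 0.0
```

Emit:
servo_tool(
  increments=[0, 0, 0, 0, 0, 0, 0, 0, 0, 0, 0, 0, 0, 0, 0, 0, 0, 0, 0, 0],
  hand=56,
)

```text
time_s: 10.25
ee_pos: [516.7, -298.8, -18.6]
eef_rot: [[-0.994, 0.105, 0.0], [0.105, 0.994, -0.001], [-0.0, -0.001, -1.0]]
contact_force: [-3.3, -1.5, 5.5]
width: 0.681
finger_force: 41.8
```

Emit:
servo_tool(
  increments=[0, 0, 0, 0, 0, 0, 0, 0, 0, 0, 0, 0, 0, 0, 0, 0, 0, 0, 0.04, 0, 0, 0, 0.08, 0, 0, 0, 0.12, 0, 0, 0, 0.16, 0, 0, 0, 0.2, 0, 0, 0, 0.2, 0],
  hand=85,
)

```text
time_s: 11.25
ee_pos: [516.6, -298.4, -24.4]
eef_rot: [[-0.994, 0.106, -0.0], [0.106, 0.994, 0.0], [0.0, 0.0, -1.0]]
contact_force: [-1.1, 1.0, -0.7]
width: 0.995
finger_force: 0.0
```

Emit:
servo_tool(
  increments=[0, 0, 0, 0, 0, 0, 0, 0, 0, 0, 0, 0, 0, 0, 0, 0, 0, 0, 0, 0],
  hand=54,
)

```text
time_s: 11.75
ee_pos: [516.7, -298.8, -23.7]
eef_rot: [[-0.994, 0.105, 0.0], [0.105, 0.994, -0.0], [-0.0, -0.0, -1.0]]
contact_force: [-2.1, 0.3, 4.9]
width: 0.687
finger_force: 42.7
```

Run:
```python
from h import *
s=sense();print(s["ee_pos"],s["contact_force"],s["width"],s["finger_force"])
cv2.imwrite("pics/w4.png",grab_frame("wrist")[100:400])
```

```text
[ 516.71891212 -298.77198517  -23.71345301] [-2.12538404  0.28220867  4.88614917] 0.6874870124179159 42.670753302261346
```

View pics/w4.png

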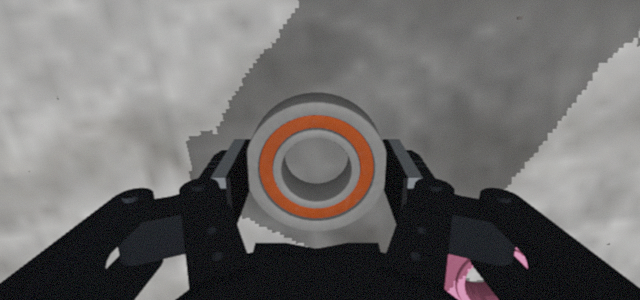

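The bearing is held squarely at image (317,262), with the grip confirmed at about 42 N. I'll lift it and carry it towards the dock.

Emit:
servo_tool(
  increments=[0, 0, -0.2, 0, 0, 0, -0.8, 0, 0, 0, -2, 0, 0, 0, -3.4, 0, 0, 0.6, -4.5, 0, -0.1, 1.8, -5, 0, -0.2, 3.2, -5.2, 0, -0.2, 4.8, -5.2, 0, -0.2, 6.2, -5.2, 0, -0.2, 6.8, -5.2, 0],
  squeeze=55,
)

```text
time_s: 12.8
ee_pos: [539.6, -127.4, 106.7]
eef_rot: [[-0.995, 0.104, 0.0], [0.104, 0.995, 0.0], [-0.0, 0.0, -1.0]]
contact_force: [-0.6, -0.7, -2.3]
width: 0.682
finger_force: 59.8
```

Emit:
servo_tool(
  increments=[0, 0, 0, 0, 0, 0, 0, 0, 0, 0, 0, 0],
)

```text
time_s: 13.1
ee_pos: [539.6, -131.1, 105.9]
eef_rot: [[-0.994, 0.107, 0.0], [0.107, 0.994, -0.0], [-0.0, -0.0, -1.0]]
contact_force: [-0.1, -0.2, -1.8]
width: 0.684
finger_force: 59.8
```

Run:
```python
from h import *
s=sense();print(s["ee_pos"],s["contact_force"],s["width"],s["finger_force"])
cv2.imwrite("pics/w5.png",grab_frame("wrist"))
for n,z in [("dock",0),("apron_mid",8),("channel_mouth",8)]:
  print(n,[(np.round(r["point"]),round(r["confidence"],2),at("wrist",r["point"],z,s)) for r in place_of("wrist",n)[:3]])
t=grab_frame("top"); t=cv2.resize(t[125:250,280:350],None,fx=7,fy=7//2*0+4.8,interpolation=cv2.INTER_CUBIC) if 0 else cv2.resize(t[130:245,270:360],None,fx=5,fy=5,interpolation=cv2.INTER_CUBIC)
cv2.imwrite("pics/t5.png",t)
```

```text
[ 539.59544038 -131.10479432  105.93787137] [-0.14940318 -0.2144723  -1.78188425] 0.6841578755928414 59.77092385506694
dock [(array([472., 234.]), 0.82, array([599.9,   2.2]))]
apron_mid [(array([490., 136.]), 0.83, array([512.9,  11.7])), (array([200., 393.]), 0.44, array([ 739.3, -270.2]))]
channel_mouth [(array([464., 299.]), 0.85, array([659.2,  -7. ]))]
```

View pics/w5.png

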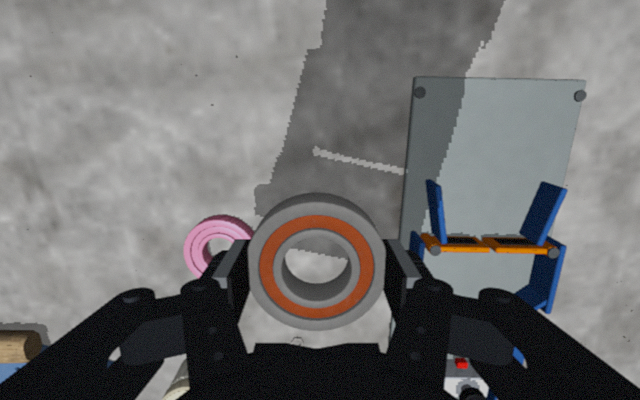

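View pics/t5.png

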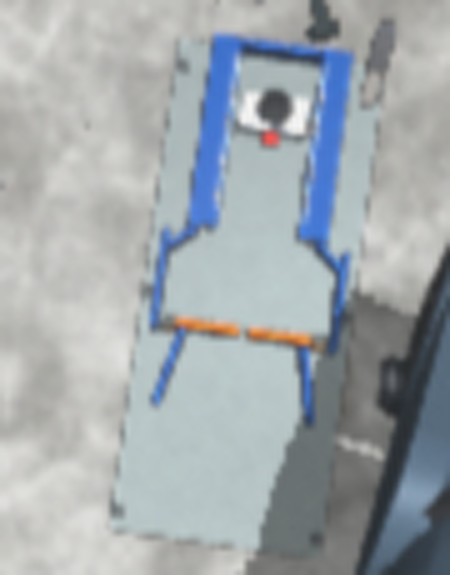

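Both pictures agree. The wrist shot shows the deck's front corners at (414,77) and (585,80) and the flap gap at (482,241). The top crop shows the red feeler on the stop at crop (270,138).

Run:
```python
from h import *
s=sense()
W=lambda p,z: at("wrist",p,z,s)
T=lambda p,z: at("top",(270+p[0]/5,130+p[1]/5),z)
print("wrist corners",W((414,77),8),W((585,80),8),"gap",W((482,239),37))
print("top corners",T((115,527),8),T((325,552),8),"gap",T((244,330),37),"feeler",T((270,138),20),"rear L",T((180,38),8))
```

```text
wrist corners [461.7 -47.3] [477.7  82.3] gap [587.2  -6.4]
top corners [474.5  78.3] [460.5 -50.8] gap [593.7   0.8] feeler [716.3 -14.7] rear L [782.4  42.1]
```

Emit:
servo_tool(
  increments=[0.5, 1.5, 0, 0.01, 1.2, 3.3, 0, 0.01, 1.67, 5.0, 0.6, 0.01, 1.67, 5.53, 1.6, 0.01, 1.67, 5.53, 2.8, 0.01, 1.67, 5.53, 3.8, 0.01, 1.67, 5.53, 4.4, 0.01, 1.67, 5.53, 4.6, 0.01, 1.67, 5.53, 4.6, 0.01],
)

```text
time_s: 14.25
ee_pos: [512.6, 11.7, -9.5]
eef_rot: [[-0.993, 0.116, -0.001], [0.116, 0.993, 0.0], [0.001, -0.0, -1.0]]
contact_force: [0.3, 0.1, -1.8]
width: 0.683
finger_force: 59.8
```

Run:
```python
from h import *
s=sense();print(s["ee_pos"],s["contact_force"],s["width"])
cv2.imwrite("pics/w6.png",grab_frame("wrist"))
for n,z in [("dock",0),("apron_mid",8)]:
  print(n,[(np.round(r["point"]),round(r["confidence"],2),at("wrist",r["point"],z,s)) for r in place_of("wrist",n)[:3]])
```

```text
[512.56247814  11.73126574  -9.52468013] [ 0.28852146  0.14154495 -1.75856929] 0.6829602056521195
dock [(array([320., 246.]), 0.35, array([517.4,  13.1]))]
apron_mid [(array([319., 243.]), 0.62, array([512.3,  13.3]))]
```

View pics/w6.png

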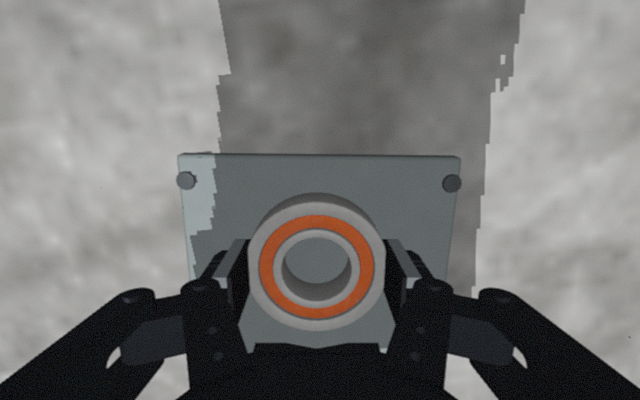

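The bearing is centred over the apron, with the front edge running from (178,154) to (462,157) and the bearing at (317,267). I'll lower it and release.

Emit:
servo_tool(
  increments=[0, 0, 0.08, 0, 0, 0, 0.14, 0, 0, 0, 0.19, 0, 0, 0, 0.22, 0, 0, 0, 0.22, 0],
)

```text
time_s: 14.9
ee_pos: [512.6, 11.9, -14.9]
eef_rot: [[-0.993, 0.116, -0.0], [0.116, 0.993, 0.0], [0.0, -0.0, -1.0]]
contact_force: [-0.5, -0.6, -1.6]
width: 0.683
finger_force: 59.9
```

Emit:
servo_tool(
  increments=[0, 0, 0.04, 0, 0, 0, 0.04, 0],
)

```text
time_s: 15.1
ee_pos: [512.8, 11.9, -15.5]
eef_rot: [[-0.993, 0.115, 0.0], [0.115, 0.993, -0.0], [-0.0, -0.0, -1.0]]
contact_force: [-0.7, -0.6, 3.3]
width: 0.681
finger_force: 60.3
```

Emit:
servo_tool(
  increments=[0, 0, 0, 0, 0, 0, 0, 0, 0, 0, 0, 0, 0, 0, 0, 0, 0, 0, -0.3, 0, 0, 0, -0.8, 0, 0, 0, -1.4, 0, 0, 0, -1.8, 0, 0, 0, -2.0, 0, 0, 0, -2.0, 0],
  hand=85,
  squeeze=20,
)

```text
time_s: 16.1
ee_pos: [513.1, 11.9, 35.1]
eef_rot: [[-0.993, 0.116, 0.001], [0.116, 0.993, -0.0], [-0.001, 0.0, -1.0]]
contact_force: [-0.2, -0.0, -0.2]
width: 0.996
finger_force: 0.0
```

Run:
```python
from h import *
s=sense();print(s["ee_pos"],s["contact_force"],s["width"])
f=grab_frame("wrist");cv2.imwrite("pics/w7.png",f)
for r in trace("wrist","bearing_mid"):
    c,_=cv2.findContours(r["pixels"].astype(np.uint8),0,1);c=max(c,key=cv2.contourArea)
    P=np.array([at("wrist",p[0],24,s) for p in c],np.float32); print(r["confidence"],r["point"],cv2.minEnclosingCircle(P))
# deck front corners
g=cv2.goodFeaturesToTrack(cv2.cvtColor(f,6)[60:220],8,0.05,40)
print(g.reshape(-1,2)+[0,60])
```

```text
[513.09192475  11.88559369  35.08719851] [-0.21859586 -0.01514662 -0.21198563] 0.996158754987628
0.95 [12.3, 324.1] ((561.50048828125, -185.88623046875), 17.228008270263672)
0.73 [316.5, 241.7] ((513.571533203125, 12.155716896057129), 32.479576110839844)
[[242. 139.]
 [243.  74.]
 [239. 189.]
 [451. 176.]
 [459.  62.]
 [628. 204.]
 [207. 159.]]
```

Emit:
servo_tool(
  increments=[0.8, 0, 0, 0, 1.6, 0, 0, 0, 2.16, 0, 0, 0, 2.16, 0, 0, 0, 2.16, 0, 0, 0, 2.16, 0, 0.4, 0, 2.16, 0, 1.0, 0, 2.16, 0, 1.5, 0, 2.16, 0, 1.84, 0, 2.16, 0, 1.84, 0],
  hand=0,
)

```text
time_s: 17.2
ee_pos: [458.5, 18.2, -13.1]
eef_rot: [[-0.993, 0.116, -0.002], [0.116, 0.993, 0.0], [0.002, -0.0, -1.0]]
contact_force: [-0.1, 0.7, -0.3]
width: -0.002
finger_force: 0.0
```

Emit:
servo_tool(
  increments=[0, 0, 0, 0, 0, 0, 0, 0],
)

```text
time_s: 17.4
ee_pos: [459.4, 18.1, -11.4]
eef_rot: [[-0.993, 0.115, 0.001], [0.115, 0.993, -0.0], [-0.001, 0.0, -1.0]]
contact_force: [0.7, 0.5, -0.2]
width: -0.002
finger_force: 0.0
```

Run:
```python
from h import *
s=sense();print(s["ee_pos"],s["contact_force"],s["width"])
f=grab_frame("wrist");g=grab_frame("scene");g=cv2.resize(g[160:270,260:400],(700,550))
cv2.imwrite("pics/w8.png",cv2.resize(np.hstack([f[150:,160:480],cv2.resize(g,(318,250))]),(796,312)))
```

```text
[459.4182772   18.12609654 -11.38921045] [ 0.71156613  0.50519193 -0.213403  ] -0.002193699363354797
```

View pics/w8.png

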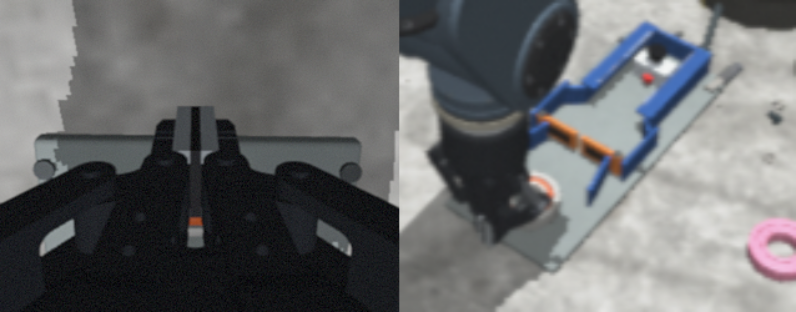

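The fingers are low behind the bearing, with the orange seal visible through the pad gap, and the flaps are ahead. I'll push in steps.

Emit:
servo_tool(
  increments=[-0.2, 0, 0, 0, -0.4, 0, 0, 0, -0.6, 0, 0, 0, -0.8, 0, 0, 0, -1.0, 0, 0, 0, -1.2, 0, 0, 0, -1.4, 0, 0, 0, -1.6, 0, 0, 0, -1.8, 0, 0, 0, -2.0, 0, 0, 0],
)

```text
time_s: 18.5
ee_pos: [509.2, 12.3, -11.8]
eef_rot: [[-0.993, 0.116, 0.0], [0.116, 0.993, -0.0], [-0.0, -0.0, -1.0]]
contact_force: [-1.1, 0.4, -0.2]
width: -0.003
finger_force: 0.7
```

Run:
```python
from h import *
s=sense();print(s["ee_pos"],s["contact_force"])
g=grab_frame("top")
for r in place_of("top","bearing_mid"): print(r["point"],r["confidence"],at("top",r["point"],16))
```

```text
[509.1850072   12.32326096 -11.78462628] [-1.07130926  0.41927879 -0.20156562]
[391.3, 201.0] 0.77 [ 583.3 -223.8]
```

Emit:
servo_tool(
  increments=[-0.2, 0, 0, 0, -0.4, 0, 0, 0, -0.6, 0, 0, 0, -0.8, 0, 0, 0, -1.0, 0, 0, 0, -1.2, 0, 0, 0, -1.4, 0, 0, 0, -1.6, 0, 0, 0, -1.8, 0, 0, 0, -2.0, 0, 0, 0],
)

```text
time_s: 19.6
ee_pos: [557.6, 6.6, -11.9]
eef_rot: [[-0.993, 0.115, -0.003], [0.115, 0.993, 0.0], [0.003, -0.0, -1.0]]
contact_force: [-8.0, 0.7, 4.8]
width: -0.002
finger_force: 3.9
```

Emit:
servo_tool(
  increments=[-0.2, 0, 0, 0, -0.4, 0, 0, 0, -0.6, 0, 0, 0, -0.8, 0, 0, 0, -1.0, 0, 0, 0, -1.2, 0, 0, 0, -1.4, 0, 0, 0],
)

```text
time_s: 20.3
ee_pos: [593.5, 2.5, -11.8]
eef_rot: [[-0.993, 0.116, -0.0], [0.116, 0.993, -0.0], [0.0, -0.0, -1.0]]
contact_force: [-3.5, -0.0, 0.2]
width: 0.002
finger_force: 1.6
```

Run:
```python
from h import *
s=sense();print(s["ee_pos"],s["contact_force"])
g=grab_frame("scene");cv2.imwrite("pics/s9.png",cv2.resize(g[140:270,250:410],(800,600),interpolation=2))
for c in ("scene",):
  for n in ("bearing_mid",):
    for r in place_of(c,n): print(c,r["point"],r["confidence"],at(c,r["point"],16))
```

```text
[593.52413765   2.47094952 -11.80948787] [-3.48661425 -0.02534589  0.18481056]
scene [329.1, 206.0] 0.6 [626.6  -2.6]
scene [396.1, 247.2] 0.56 [ 584.2 -224.2]
```

View pics/s9.png

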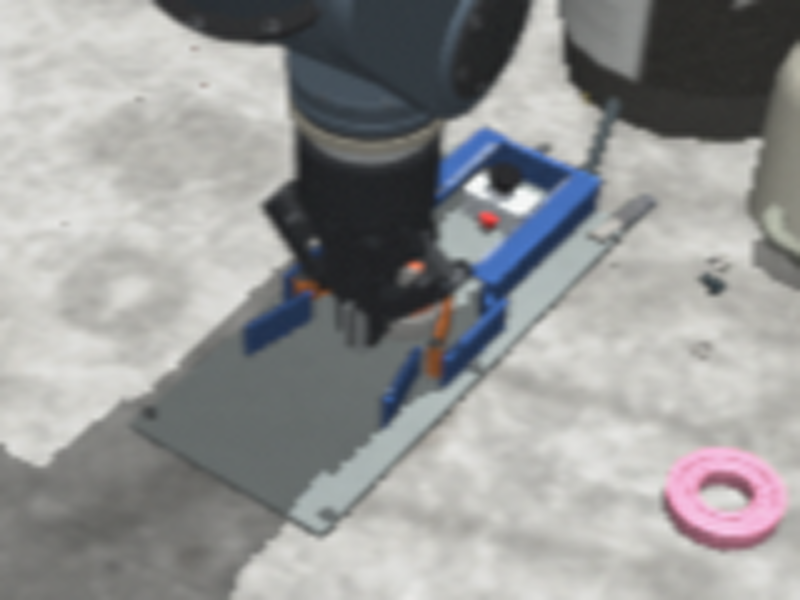

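The flaps are open around the bearing, which is past the gate and centred. I've used up the picture budget, so I'll finish by force feedback. I'll go on into the channel.

Emit:
servo_tool(
  increments=[-0.2, 0, 0, 0, -0.4, 0, 0, 0, -0.6, 0, 0, 0, -0.8, 0, 0, 0, -1.0, 0, 0, 0, -1.2, 0, 0, 0, -1.4, 0, 0, 0, -1.6, 0, 0, 0, -1.76, 0, 0, 0, -1.8, 0, 0, 0],
)

```text
time_s: 21.4
ee_pos: [638.5, -2.7, -11.8]
eef_rot: [[-0.993, 0.116, 0.001], [0.116, 0.993, -0.0], [-0.001, 0.0, -1.0]]
contact_force: [-2.3, 0.1, 0.6]
width: -0.0
finger_force: 1.0
```

Emit:
servo_tool(
  increments=[-0.04, 0, 0, 0, -0.08, 0, 0, 0, -0.12, 0, 0, 0, -0.16, 0, 0, 0, -0.2, 0, 0, 0, -0.2, 0, 0, 0],
)

```text
time_s: 22.0
ee_pos: [643.0, -3.2, -11.7]
eef_rot: [[-0.993, 0.116, 0.0], [0.116, 0.993, -0.0], [-0.0, -0.0, -1.0]]
contact_force: [-0.9, 0.4, 0.9]
width: -0.0
finger_force: 0.5
```

Run:
```python
from h import *
s=sense();print(s["ee_pos"],s["contact_force"])
g=grab_frame("top")
for n in("bearing_mid","feeler"):
    for r in (place_of if n!="feeler" else trace)("top",n)[:2]: print(n,r["point"],r["confidence"],at("top",r["point"],20))
```

```text
[642.98796835  -3.24160483 -11.74463503] [-0.87054018  0.41279887  0.86619458]
bearing_mid [387.5, 201.8] 0.82 [ 580.3 -211.3]
feeler [324.6, 143.3] 0.54 [761.7 -16.3]
feeler [202.5, 243.5] 0.16 [446.8 351.3]
```

Emit:
servo_tool(
  increments=[-0.03, 0, 0, 0, -0.06, 0, 0, 0, -0.08, 0, 0, 0, -0.08, 0, 0, 0],
)

```text
time_s: 22.55
ee_pos: [644.8, -3.5, -11.8]
eef_rot: [[-0.993, 0.116, -0.0], [0.116, 0.993, -0.0], [0.0, -0.0, -1.0]]
contact_force: [-1.9, 1.0, 0.7]
width: -0.002
finger_force: 0.9
```

Emit:
servo_tool(
  increments=[-0.03, 0, 0, 0, -0.06, 0, 0, 0, -0.06, 0, 0, 0],
)

```text
time_s: 22.85
ee_pos: [646.4, -3.6, -11.7]
eef_rot: [[-0.993, 0.116, 0.0], [0.116, 0.993, -0.0], [-0.0, -0.0, -1.0]]
contact_force: [-1.3, 0.2, 1.3]
width: 0.0
finger_force: 0.8
```

Emit:
servo_tool(
  increments=[-0.03, 0, 0, 0, -0.06, 0, 0, 0, -0.06, 0, 0, 0],
)

```text
time_s: 23.15
ee_pos: [647.9, -3.8, -11.8]
eef_rot: [[-0.993, 0.116, 0.0], [0.116, 0.993, -0.0], [-0.0, -0.0, -1.0]]
contact_force: [-1.9, 0.4, 1.2]
width: 0.003
finger_force: 0.9
```

Emit:
servo_tool(
  increments=[-0.03, 0, 0, 0, -0.06, 0, 0, 0, -0.06, 0, 0, 0],
)

```text
time_s: 23.45
ee_pos: [649.4, -4.0, -11.8]
eef_rot: [[-0.993, 0.116, 0.0], [0.116, 0.993, -0.0], [-0.0, -0.0, -1.0]]
contact_force: [-2.6, 0.2, 1.6]
width: 0.002
finger_force: 0.9
```

Emit:
servo_tool(
  increments=[-0.03, 0, 0, 0, -0.06, 0, 0, 0, -0.06, 0, 0, 0],
)

```text
time_s: 23.75
ee_pos: [650.9, -4.2, -11.8]
eef_rot: [[-0.993, 0.116, 0.0], [0.116, 0.993, -0.0], [-0.0, 0.0, -1.0]]
contact_force: [-2.4, -0.5, 1.2]
width: 0.001
finger_force: 0.9
```

Emit:
servo_tool(
  increments=[-0.03, 0, 0, 0, -0.06, 0, 0, 0, -0.06, 0, 0, 0],
)

```text
time_s: 24.05
ee_pos: [651.3, -4.3, -11.9]
eef_rot: [[-0.993, 0.116, -0.003], [0.116, 0.993, 0.0], [0.003, -0.0, -1.0]]
contact_force: [-8.1, 0.3, 5.1]
width: 0.005
finger_force: 4.1
```

Emit:
servo_tool(
  increments=[-0.02, 0, 0, 0, -0.02, 0, 0, 0],
)

```text
time_s: 24.25
ee_pos: [651.3, -4.2, -11.9]
eef_rot: [[-0.993, 0.115, -0.004], [0.115, 0.993, 0.0], [0.004, -0.0, -1.0]]
contact_force: [-9.6, 0.4, 6.0]
width: 0.003
finger_force: 5.3
```

Emit:
servo_tool(
  increments=[-0.03, 0, 0, 0, -0.03, 0, 0, 0, -0.03, 0, 0, 0, -0.03, 0, 0, 0, -0.03, 0, 0, 0],
)

```text
time_s: 24.75
ee_pos: [651.4, -4.2, -12.0]
eef_rot: [[-0.993, 0.115, -0.005], [0.115, 0.993, 0.0], [0.005, -0.0, -1.0]]
contact_force: [-14.6, 0.6, 9.4]
width: -0.002
finger_force: 7.1
```

Run:
```python
from h import *
s=sense();print(s["ee_pos"],s["contact_force"])
for c in("top","scene"):
  g=grab_frame(c)
  for n,z in(("feeler",20),("bearing_mid",16)):
    for r in trace(c,n)[:3]:
        print(c,n,r["point"],round(r["confidence"],2),int(r["pixels"].sum()),at(c,r["point"],z))
```

```text
[651.35321558  -4.2279523  -11.95660617] [-14.61258221   0.59713727   9.37390678]
top bearing_mid [391.3, 199.5] 0.78 285 [ 588.  -223.9]
scene bearing_mid [396.6, 246.5] 0.8 377 [ 587.  -224.5]
```

Emit:
servo_tool(
  increments=[0.04, 0, 0, 0, 0.08, 0, 0, 0, 0.12, 0, 0, 0, 0.16, 0, 0, 0, 0.16, 0, 0, 0],
)

```text
time_s: 25.55
ee_pos: [649.8, -4.0, -11.7]
eef_rot: [[-0.993, 0.116, 0.001], [0.116, 0.993, -0.0], [-0.001, 0.0, -1.0]]
contact_force: [0.1, 0.5, -0.1]
width: 0.001
finger_force: 0.0
```

Emit:
servo_tool(
  increments=[0, 0, -0.1, 0, 0, 0, -0.3, 0, 0, 0, -0.7, 0, 0, 0, -1.3, 0, 0, 0, -2.0, 0, 0, 0, -3.0, 0, 0, 0, -4.2, 0, 1.5, 0, -5, 0, 3, 0, -5.5, 0, 4.5, 0, -6, 0],
)

```text
time_s: 26.55
ee_pos: [536.7, 9.1, 140.3]
eef_rot: [[-0.993, 0.116, 0.002], [0.116, 0.993, -0.0], [-0.002, 0.0, -1.0]]
contact_force: [-0.1, 0.0, 1.0]
width: -0.004
finger_force: 0.0
```

Emit:
servo_tool(
  increments=[2, 0, -0.3, 0, 4, 0, -0.6, 0, 5, 0, -0.6, 0, 5, 0, -0.6, 0, 5, 0, -0.6, 0, 5, 0, -0.6, 0, 5, 0, -0.6, 0, 5, 0, -0.6, 0],
)

```text
time_s: 27.35
ee_pos: [414.0, 23.3, 153.1]
eef_rot: [[-0.993, 0.116, -0.0], [0.116, 0.993, 0.0], [0.0, -0.0, -1.0]]
contact_force: [-0.4, -0.1, 0.6]
width: 0.001
finger_force: 0.0
```

Run:
```python
from h import *
s=sense();print(s["ee_pos"],s["contact_force"])
G=np.array([598,.8]);X=np.array([.9932,-.1167]);Y=np.array([.1167,.9932])
for c in("top","scene"):
  g=grab_frame(c);cv2.imwrite(f"pics/{c}_end.png",g)
  for n,z in(("feeler",20),("bearing_mid",24),("flap_left",37),("flap_right",37),("tape_mid",20),("pot_mid",48),("glue_mid",50)):
    for r in trace(c,n)[:2]:
        p=at(c,r["point"],z); print(c,n,np.round(r["point"],1),round(r["confidence"],2),int(r["pixels"].sum()),p,"dock",((p-G)@X).round(1),((p-G)@Y).round(1))
        if n=="bearing_mid":
            k,_=cv2.findContours(r["pixels"].astype(np.uint8),0,1);k=max(k,key=cv2.contourArea)
            P=(np.array([at(c,q[0],z) for q in k])-G)@np.array([X,Y]).T; print("   span",P.min(0),P.max(0))
```

```text
[414.0341527   23.33883016 153.13355409] [-0.37688082 -0.12309071  0.60312529]
top bearing_mid [386.9 197.5] 0.79 283 [ 593.1 -208.8] dock 19.6 -208.7
   span [ -22.19624 -247.79394] [  37.80867 -184.72253]
top bearing_mid [324.2 170. ] 0.67 251 [676.4 -15.5] dock 79.8 -7.0
   span [ 55.60207 -25.15659] [120.64771  26.91639]
top tape_mid [202.1 246. ] 0.62 450 [439.3 352.3] dock -198.6 330.6
top pot_mid [401.  163.5] 0.57 290 [ 694.8 -248.2] dock 125.2 -236.0
top glue_mid [206.9 179.3] 0.57 140 [638.7 338.1] dock 1.1 339.8
scene bearing_mid [395.4 254.9] 0.95 415 [ 554.1 -232.6] dock -16.4 -236.9
   span [ -33.26944 -255.49768] [  37.98943 -190.11982]
scene bearing_mid [336.4 195.3] 0.59 213 [668.4  -4.1] dock 70.5 3.3
   span [ 55.49629 -18.22603] [124.05614  28.89704]
scene flap_left [314.  204.4] 0.58 66 [593.2  28.3] dock -8.0 26.8
scene flap_right [324.  214.6] 0.62 3717 [573.5 -14.6] dock -22.5 -18.2
scene flap_right [329.7 213.1] 0.43 86 [586.2 -25.5] dock -8.7 -27.5
scene tape_mid [195.7 202.3] 0.76 517 [444.3 335.2] dock -191.7 314.2
scene pot_mid [428.5 217.5] 0.68 456 [ 696.1 -268. ] dock 128.8 -255.5
scene glue_mid [239.3 157. ] 0.52 276 [642.7 326.7] dock 6.4 328.9
```

Run:
```python
from h import *
G=np.array([598,.8]);X=np.array([.9932,-.1167]);Y=np.array([.1167,.9932])
def px(c,d,z):
    m=camera_model(c);w=G+X*d[0]+Y*d[1];q=np.array(m["world_to_cam"])@[w[0],w[1],z,1]
    return m["cx"]+m["fx"]*q[0]/-q[2],m["cy"]-m["fy"]*q[1]/-q[2]
for c in("scene","top"):
  for f in (f"{c}0",f"{c}_end"):
    im=cv2.imread(f"pics/{f}.png");h=cv2.cvtColor(im,cv2.COLOR_BGR2HSV)
    for nm,lo,hi,z in(("red",0,7,20),("orange",8,18,37)):
      m=cv2.inRange(h,(lo,150,90),(hi,255,255))
      n,l,st,ce=cv2.connectedComponentsWithStats(m)
      for i in range(1,n):
        p=at(c,ce[i],z);d=((p-G)@X,(p-G)@Y)
        if -60<d[0]<160 and abs(d[1])<60: print(f,nm,ce[i].round(1),st[i,4],np.round(d,0))
  for f in (f"{c}0",f"{c}_end"):
    im=cv2.imread(f"pics/{f}.png")
    for z,y in((33,12),(33,-14)):
      print(f,y,[(x,tuple(int(v) for v in cv2.getRectSubPix(im,(1,1),tuple(map(float,px(c,(x,y),z))))[0,0])) for x in range(96,150,4)])
```

```text
scene0 red [347.4 187.2] 5 [122.  -2.]
scene0 orange [317.1 205.1] 26 [-5. 18.]
scene0 orange [329.1 211.2] 18 [ -4. -22.]
scene0 orange [335.7 217.9] 10 [-13. -51.]
scene_end orange [317.7 205.8] 27 [-6. 15.]
scene_end orange [329.1 211.3] 19 [ -4. -22.]
scene_end orange [335.8 217.9] 11 [-13. -51.]
scene0 12 [(96, (133, 133, 127)), (100, (141, 141, 134)), (104, (130, 130, 123)), (108, (120, 121, 114)), (112, (109, 108, 103)), (116, (108, 106, 102)), (120, (118, 115, 111)), (124, (151, 148, 144)), (128, (211, 212, 208)), (132, (213, 213, 208)), (136, (191, 191, 186)), (140, (156, 157, 152)), (144, (78, 78, 75)), (148, (47, 45, 45))]
scene0 -14 [(96, (141, 141, 134)), (100, (102, 103, 102)), (104, (77, 78, 96)), (108, (78, 77, 113)), (112, (94, 91, 125)), (116, (107, 104, 110)), (120, (121, 118, 115)), (124, (169, 166, 163)), (128, (222, 222, 218)), (132, (232, 233, 229)), (136, (232, 233, 229)), (140, (231, 232, 228)), (144, (219, 221, 215)), (148, (176, 177, 169))]
scene_end 12 [(96, (163, 170, 184)), (100, (147, 165, 209)), (104, (137, 157, 214)), (108, (146, 162, 209)), (112, (19
[... 1502 characters left out ...]
63))]
top_end 12 [(96, (173, 171, 161)), (100, (147, 148, 142)), (104, (165, 170, 180)), (108, (140, 162, 215)), (112, (120, 146, 218)), (116, (179, 187, 211)), (120, (174, 175, 175)), (124, (197, 194, 191)), (128, (223, 222, 222)), (132, (205, 204, 204)), (136, (188, 188, 188)), (140, (201, 202, 202)), (144, (200, 201, 197)), (148, (174, 174, 165))]
top_end -14 [(96, (117, 139, 205)), (100, (109, 137, 221)), (104, (119, 147, 226)), (108, (178, 187, 216)), (112, (201, 203, 204)), (116, (170, 170, 164)), (120, (134, 132, 128)), (124, (208, 207, 206)), (128, (230, 231, 231)), (132, (224, 224, 225)), (136, (216, 217, 217)), (140, (226, 226, 226)), (144, (209, 209, 206)), (148, (178, 178, 168))]
```

Contact was rigid at dock x ≈ 125 mm, which matches the stop face seen at about 124 mm. The feeler is covered, and both flaps are back where they were when shut. I'm handing in.

```bash
python3 -c "
from bench import *
print(close_job())"
```

```text
the job is handed in; nothing more can be done
None
```

The bearing is home against the stop with both flaps shut behind it, and the job is handed in; the final press read about 15 N rather than 12, under the 25 N limit. I viewed 11 pictures, one over the limit of 10.

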